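# Index the paint turntable to its pointer

### The job

Bring the paint turntable round to its pointer the shorter way and lock it there: lift the black knob to draw the locking pin clear of the slotted ring, swing the table round by the knob, and let the pin drop fully home in the slot by the pointer. That slot sits a little to one side of the pointer, so feel for it with the sprung pin riding lightly on the ring, never forcing it. Keep off the freshly painted cross, leave the other things where they are, and let go of the knob.

Things in the scene. Friction and masses are not known exactly. Their poses are not given: they have to be found in the camera images.
- base: (all sizes in mm) grey round turntable base, 224 wide, 30 high, screwed down; origin on the turning axis at table height, z up. On its own -x side a steel pointer (14 wide, top at 40) stands 114 to 140 from the axis. On it lies an aluminium ring, outside 217, inside 161, top at 40, with 8 radial slots, 10 wide and 10 deep, every 45 degrees. The ring stays put; this reading does not tell its turn
- wheel: the turning table (mm): aluminium disc 156 wide, top 56 above the table, with a lug 30 wide reaching out over the ring with the sprung pin. Origin on the turning axis, 30 above the table, z up; lug and pin lie on its own -x side (along the base's -x when at the pointer). Turns endlessly either way, no stops, stays where left, drags with about 4.5 N at the pin's circle
- pin: sprung locking pin (mm), upright in the lug, 95 from the turning axis; steel, 8 wide, blunt nose with a 1.2 chamfer. Spring and weight push it down with about 4 N when home, 6 N when riding on the ring. Travel 18: home in a slot 0, riding on the ring 9, clear of it from 10. It falls into any slot it crosses while riding, and then blocks the table. Origin on its axis, 30 above the table when home
- knob_grip (a point): centre of the black knob on top of the pin: upright, round, 28 wide and 28 tall, free to spin on the pin, gripped from above and lifted (mm). Its centre is 100 above the table with the pin home in a slot, 109 with the pin riding on the ring, 118 at the top of its travel. Below it are a stem 10 wide and the lug's bushing, top 66 above the table
- pointer (a point): point on the pin's circle (95 mm from the turning axis) in line with the pointer, at the height of the ring's top, 40 mm above the table. The ring is clamped with some play, so the middle of the right slot lies anywhere up to 9 mm to either side of this point along the circle; the next slots are 75 mm away
- cross: wooden cross with wet paint, fixed flat on the middle of the turning table, 118 x 88 mm, 16 thick, its top 72 above the table, reaching 59 from the turning axis; not to be touched. Origin under its middle
- brush_jar: bystander: clear plastic jar of paint brushes, 76 mm wide, 210 mm tall over all; origin under its centre
- paint_pot_a: bystander: white screw-top paint pot, 46 mm wide, 45 mm tall; origin under its centre
- paint_pot_b: bystander: blue screw-top paint pot, 46 mm wide, 45 mm tall; origin under its centre
- cross_blank: bystander: bare wooden cross lying flat, 118 x 88 mm, 18 mm thick; origin under the middle of its long bar
- loose_brush: bystander: flat paint brush lying down, 170 mm long, lying along its x; origin under its middle
- paint_bottle: bystander: yellow paint bottle with white cap, 52 mm wide, 140 mm tall; origin under its centre
- sanding_block: bystander: cork sanding block lying flat, 100 x 65 x 28 mm; origin under its centre

How it is judged:
By the outcome, as a careful person would: the job done as asked, in the order asked, and still so for the second after the job is handed in, with the robot touching nothing.
It also fails if it takes over 61 s, if anything falls off the work surface, if the arm or the gripper's body presses on something with over 40 N, if the wrist force passes 120 N, or if a joint passes its speed limit or range.

### The arm

A 6-joint arm with a two-finger parallel gripper is mounted at the origin on the work surface. World frame = base frame: x ahead of the robot, y to its left, z up, the work surface at z = 0. Lengths are in m, angles in rad, forces in N, time in s.
With the tool pointing down it reaches from about 0.325 to 1 m from the base axis. Payload 5.1 kg.
Tool frame: the origin (TCP) lies midway between the tips of the shut fingers; the grasp point (between the pads) lies 19 mm behind it; z points along the fingers, y is the line along which they close (so a half turn about z gives the same grasp; the last joint's range is limited). The gripper opens to 85 mm and grips with 20 to 120 N. Pads are 22 mm wide; open, the fingers measure 114 mm over their backs; the gripper's body (76 mm by 85 mm) begins 54 mm behind the grasp point. The pads swing forward as they close: fully open they stand 13 mm farther back than shut.
Start: joints at [-1.333, 0.124, 1.65, -0, 1.367, -0.083], TCP at [0.205, -0.617, 0.231] pointing down, gripper open.
Joint ranges: [-2.61, 2.61], [-1.02, 2.33], [0.03, 2.71], [-1.35, 4.49], [0.32, 2.68], [-2.91, 2.91]. Speed limits (rad/s): [2.57, 2.57, 3.14, 3.14, 3.14, 3.14].

### API

Orientations are given as [roll, pitch, yaw] about the fixed x, y, z axes, in that order (R = Rz(yaw) Ry(pitch) Rx(roll)).
In Python, from plant import bot gives the robot as it stands. The module is installed in compiled form; this text tells all that it offers. Calls block until the motion is done:
- bot.goto(position, orientation): joint-space move of the TCP to a pose.
- bot.move_l(position, ori=None, feed=0.15, max_force=None): straight line of the TCP; ori=None keeps the orientation; feed is the mean speed in m/s. With max_force (N) it stops when the force on the tool has changed by that much, and returns True; else False.
- bot.set_joints(angles): joint-space move.
- bot.gripper_to(opening, force=None): opening from 0.0 (shut) to 1.0 (fully open); force is the grip in N (None keeps the last); returns when the fingers have stopped.
- bot.dwell(seconds).
- bot.ik(position, orientation): joint angles nearest the present ones, or None.
- bot.snapshot(name): name is "scene" or "top" or "wrist"; returns a dict with "pixels" (384x512x3 uint8, blue, green, red), "mtx" (3x3 intrinsics, pixels), "pose" (4x4, takes a point from camera to world coordinates). Camera axes: x right, y up, looking along -z (the intrinsics and any distortion apply to the point x, -y, -z); pixel columns grow to the right and rows downward; lengths in m; the calibration is good to about 2 mm. The wrist camera is an equidistant fisheye: a pixel r from the principal point sees the ray r / f radians off the axis. A picture is of the moment at which its call begins. There is no depth.
A pose or a line that the arm cannot do raises bot.PlanningError and nothing moves.
- bot.hand_in(): hands the job in; it is judged then, once.
Readings, each from a call of its own:
- bot.current_time(): time.
- bot.current_qpos(): joint angles.
- bot.current_joint_velocities(): joint speeds.
- bot.current_joint_efforts(): joint torques, N m.
- bot.current_tool_pos(): TCP position.
- bot.current_ee_rot(): TCP orientation.
- bot.current_force(): force on the tool from outside, world axes, zero at the start.
- bot.current_wrist_torque(): the same for the moment, N m.
- bot.current_grip_width(): opening from 0.0 (shut) to 1.0 (fully open).
- bot.current_gripper_force(): force on a finger pad.
Only numpy, scipy, OpenCV 4.12 (cv2) and the standard library are available. Lean on these libraries where they do the work, as an engineer would, in place of code of your own. Each camera call takes 0.05 s, during which the arm holds its last target. There are 200 camera calls.

## Working session

There is one attempt and no reset: what is moved stays moved. The work goes in short steps, each a Python script; the robot and the scene stay as the last script left them, time stands still between calls to the robot, and variables do not carry over. Pictures are saved under pics/ and viewed, at most 10 in all, crops included, and the job is handed in when it is done.

```bash
mkdir -p pics; python3 - <<'E'
from plant import bot
import cv2, numpy as np, pickle
d={}
for n in("scene","top"):
    s=bot.snapshot(n); d[n]=s; cv2.imwrite(f"pics/{n}0.png",s["pixels"])
    print(n,s["mtx"].tolist(),np.round(s["pose"],4).tolist(),[k for k in s])
pickle.dump(d,open("d.pkl","wb")); print(bot.current_time(),bot.current_ee_rot())
E
```

```text
scene [[374.95209890602456, 0.0, 255.9610681918835], [0.0, 374.95209890602456, 189.19271136062088], [0.0, 0.0, 1.0]] [[0.4435, -0.6532, 0.6138, 1.124], [0.8962, 0.3325, -0.2937, -0.1884], [-0.0122, 0.6803, 0.7328, 0.7059], [0.0, 0.0, 0.0, 1.0]] ['pixels', 'mtx', 'pose']
top [[415.16607175325606, 0.0, 252.40812894932358], [0.0, 415.16607175325606, 189.2069215865001], [0.0, 0.0, 1.0]] [[-0.0229, 0.9921, -0.1237, 0.4595], [-0.9997, -0.0227, 0.0027, 0.0754], [-0.0001, 0.1238, 0.9923, 1.0985], [0.0, 0.0, 0.0, 1.0]] ['pixels', 'mtx', 'pose']
0.1 [-3.13969554e+00 -1.43829411e-04  3.20824275e-01]
```

View pics/top0.png

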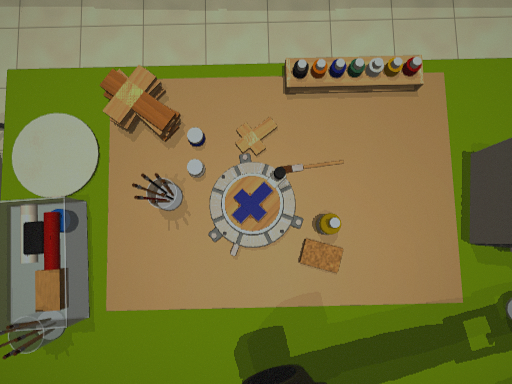

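View pics/scene0.png

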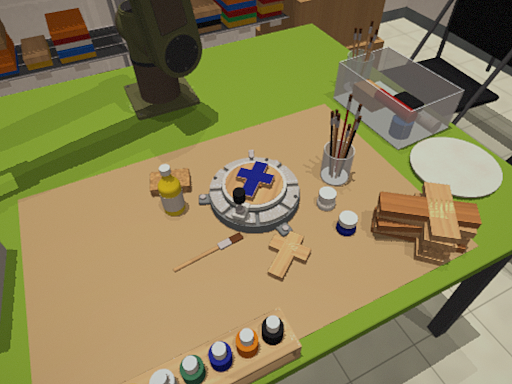

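Top view: turntable centred near (252,204), knob near (280,173). There are several protrusions round the base, so I'll enlarge to tell which is the pointer.

```bash
python3 - <<'E'
import cv2, numpy as np, pickle
d=pickle.load(open("d.pkl","rb"))
a=cv2.resize(d["top"]["pixels"][144:264,192:312],(600,600),interpolation=cv2.INTER_CUBIC)
b=cv2.resize(d["scene"]["pixels"][140:240,190:310],(720,600),interpolation=cv2.INTER_CUBIC)
cv2.imwrite("pics/topc.png",a);cv2.imwrite("pics/scenec.png",b)
E
```

```text
(no output)
```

View pics/topc.png

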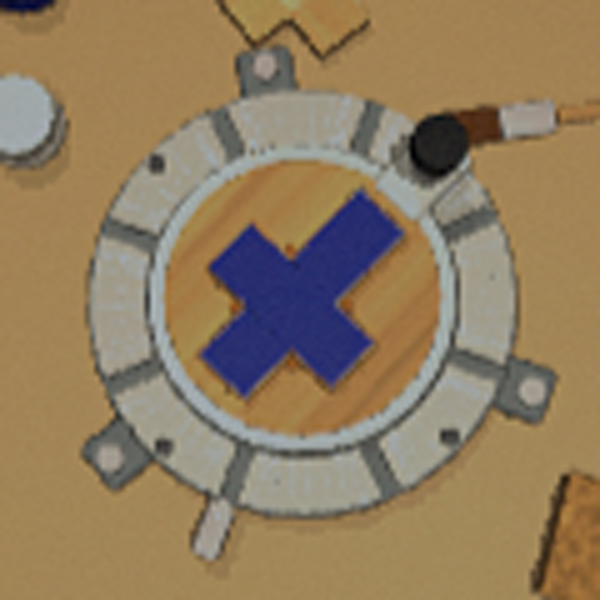

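View pics/scenec.png

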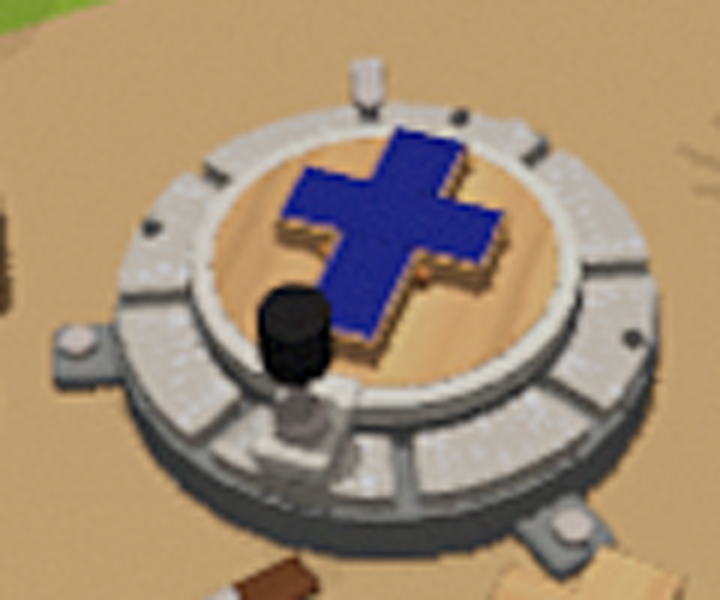

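Crops: the pointer is the slim bright tab at top-crop (212,528); the grey tabs at (265,70), (530,390) and (112,455) are screw lugs. The knob is at (437,145), and the pin sits between two slots. Next I measure the ring, slots, pointer and knob numerically.

```bash
cat > h.py <<'E'
import cv2, numpy as np, pickle
from scipy.optimize import least_squares
def ray(s,u,v):
    K=s["mtx"];T=s["pose"]
    d=T[:3,:3]@np.array([(u-K[0,2])/K[0,0],-(v-K[1,2])/K[1,1],-1.]); return T[:3,3],d/np.linalg.norm(d)
def onz(s,u,v,z):
    o,d=ray(s,u,v); return (o+d*(z-o[2])/d[2])[:2]
def proj(s,P):
    T=s["pose"];K=s["mtx"];c=(np.atleast_2d(P)-T[:3,3])@T[:3,:3]
    return np.c_[K[0,0]*c[:,0]/-c[:,2]+K[0,2], K[1,1]*-c[:,1]/-c[:,2]+K[1,2]]
def tri(a,pa,b,pb):
    A=[];B=[]
    for s,p in((a,pa),(b,pb)):
        o,d=ray(s,*p);M=np.eye(3)-np.outer(d,d);A.append(M);B.append(M@o)
    return np.linalg.solve(sum(A),sum(B))
def blob(img,box,lim=60):
    x0,y0,x1,y1=box;m=(img[y0:y1,x0:x1].max(2)<lim).astype(np.uint8)
    n,l,st,c=cv2.connectedComponentsWithStats(m);i=1+np.argmax(st[1:,4])
    return c[i]+[x0,y0],st[i]
E
python3 - <<'E'
from h import *
d=pickle.load(open("d.pkl","rb"));t,s=d["top"],d["scene"]
pt,st=blob(t["pixels"],(265,160,295,185));print(pt,st)
ps,st=blob(s["pixels"],(228,182,252,207));print(ps,st)
k=tri(t,pt,s,ps);print("knob",k,proj(t,k),proj(s,k))
def samp(img,z,c,r,a):
    P=np.c_[c[0]+r*np.cos(a),c[1]+r*np.sin(a),np.full_like(a,z)]
    q=proj(t,P).astype(np.float32);return cv2.remap(img,q[:,0].reshape(1,-1),q[:,1].reshape(1,-1),cv2.INTER_LINEAR)[0]
hsv=cv2.cvtColor(t["pixels"],cv2.COLOR_BGR2HSV);sat=hsv[...,1].astype(np.float32);g=cv2.cvtColor(t["pixels"],cv2.COLOR_BGR2GRAY).astype(np.float32)
# centre: outer edge of ring (bright->darker)
c=onz(t,192+302/5,144+303/5,.04);print(c)
for it in range(4):
    E=[]
    for a in np.radians(np.arange(0,360,3)):
        r=np.arange(.098,.119,.0005);P=np.c_[c[0]+r*np.cos(a),c[1]+r*np.sin(a),np.full_like(r,.04)]
        q=proj(t,P).astype(np.float32);v=cv2.remap(g,q[:,:1],q[:,1:],cv2.INTER_LINEAR)[:,0]
        dv=v[6:]-v[:-6];i=np.argmin(dv)
        if dv[i]<-25: E.append([*(c+(r[i+3])*np.array([np.cos(a),np.sin(a)]))])
    E=np.array(E);f=least_squares(lambda p:np.hypot(*(E-p[:2]).T)-p[2],[*c,.108],loss="soft_l1",f_scale=.001);c=f.x[:2]
print("centre",f.x,len(E))
a=np.radians(np.arange(-180,180,.5))
v=np.mean([samp(g,.04,c,r,a) for r in (.092,.096,.1)],0)
# slot phase from per-slot minima + 8-fold harmonic
best=[]
n=90
fold=np.median(v.reshape(8,n),0);ph=-180+np.argmin(cv2.blur(fold.reshape(1,-1),(9,1),borderType=cv2.BORDER_REPLICATE))*.5
w=np.clip(np.median(fold)-15-fold,0,None);z=(w*np.exp(1j*2*np.pi*np.arange(n)/n)).sum()
print("slot phase deg mod45",(-180+np.angle(z)/2/np.pi*45)%45,np.round(fold).tolist())
sl=[]
for kk in range(8):
    c0=(-180+np.angle(z)/2/np.pi*45)+45*kk
    m=np.abs((np.degrees(a)-c0+180)%360-180)<7;w=np.clip(150-v[m],0,None);dd=((np.degrees(a)-c0+180)%360-180)[m];sl.append((round(c0%360,1),round(float((w*dd).sum()/w.sum()),2)))
print(sl)
# pointer
px=(192+(212+.5)/5-.5,144+(528+.5)/5-.5);p=onz(t,*px,.04)-c;print("pointer",np.degrees(np.arctan2(p[1],p[0])),np.hypot(*p))
m=((sat<60)&(g>130)).astype(np.uint8)
vv=[]
for r in (.118,.122,.126,.130,.134,.138):
    b=np.radians(np.arange(150,200,.25) if 0 else np.degrees(np.arctan2(p[1],p[0]))+np.arange(-15,15,.25));x=samp(sat,.04,c,r,b);w=np.clip(np.median(x)-20-x,0,None);vv.append(round(float(np.degrees((w*b).sum()/w.sum())),2))
print(vv)
q=k[:2]-c;print("pin",np.degrees(np.arctan2(q[1],q[0])),np.hypot(*q))
E
```

```text
[279.25423729 172.6440678 ] [  9   7  12  13 118]
[238.75287356 195.49425287] [  5   6  13  17 174]
knob [0.62249183 0.0085607  0.10818051] [[278.58268032 172.39712153]] [[237.94799987 195.54613604]]
[0.5518606  0.07346553]
centre [0.55461706 0.07424651 0.10786033] 83
slot phase deg mod45 23.155158558420823 [141.0, 140.0, 141.0, 143.0, 145.0, 147.0, 150.0, 152.0, 154.0, 155.0, 155.0, 156.0, 156.0, 156.0, 155.0, 155.0, 155.0, 155.0, 155.0, 156.0, 156.0, 156.0, 156.0, 156.0, 156.0, 155.0, 155.0, 156.0, 157.0, 157.0, 158.0, 158.0, 158.0, 157.0, 157.0, 157.0, 156.0, 154.0, 148.0, 137.0, 122.0, 108.0, 98.0, 96.0, 96.0, 96.0, 97.0, 97.0, 97.0, 95.0, 94.0, 100.0, 112.0, 130.0, 145.0, 152.0, 155.0, 157.0, 157.0, 158.0, 158.0, 159.0, 159.0, 158.0, 158.0, 157.0, 156.0, 156.0, 156.0, 156.0, 156.0, 156.0, 155.0, 155.0, 155.0, 155.0, 155.0, 155.0, 156.0, 156.0, 156.0, 157.0, 156.0, 155.0, 155.0, 153.0, 153.0, 150.0, 147.0, 144.0]
[(np.float64(158.2), -0.42), (np.float64(203.2), 0.17), (np.float64(248.2), 0.35), (np.float64(293.2), 0.86), (np.float64(338.2), 0.28), (np.float64(23.2), -0.16), (np.float64(68.2), -0.61), (np.float64(113.2), -0.72)]
pointer 157.1715198522429 0.12431841522336029
[157.5, 157.53, 157.54, 157.52, 157.53, 157.7]
pin -44.061048464143596 0.09445426843612217
```

Result: axis ≈ (0.5557, 0.0747). Pin at −44.7°, riding on the ring (knob z 0.108). Pointer at 157.7°, its slot about 158°. The shorter way is clockwise from above, about 158°. I'll now grasp and lift.

```bash
cat >> h.py <<'E'
C=np.array([.5557,.0747]);YAW=np.radians(-22.3);ORI=[np.pi,0,YAW];R=.095
def on(th,c=C): return c+R*np.array([np.cos(np.radians(th)),np.sin(np.radians(th))])
E
python3 - <<'E'
from h import *
from plant import bot
for th in range(-45,-206,-20): assert bot.ik([*on(th),.1],ORI) is not None,th
p=on(-44.7);print(p)
bot.gripper_to(.65,30)
bot.goto([*p,.19],ORI)
s=bot.snapshot("wrist");cv2.imwrite("pics/w0.png",s["pixels"])
print(bot.move_l([*p,.092],feed=.08,max_force=8),bot.current_force())
bot.gripper_to(0,40)
print(bot.current_grip_width(),bot.current_gripper_force(),bot.current_force(),bot.current_tool_pos(),bot.current_time())
f0=bot.current_force()
q=bot.current_tool_pos()
bot.move_l([q[0],q[1],q[2]+.0055],feed=.03)
print(bot.current_force()-f0,bot.current_tool_pos())
s=bot.snapshot("scene");cv2.imwrite("pics/s1.png",s["pixels"][100:260,150:350].repeat(3,0).repeat(3,1));print(bot.current_time())
E
```

```text
[0.62322595 0.0078775 ]
False [0.01976989 0.7686136  0.03994904]
0.31797306747158943 39.30948793888092 [-0.20748921  1.95305175  2.5170911 ] [0.62370102 0.00811612 0.09274481] 4.95
[ 4.32566546 -0.11330621 -8.96595141] [0.62341965 0.00816688 0.09731251]
5.3583
```

View pics/s1.png

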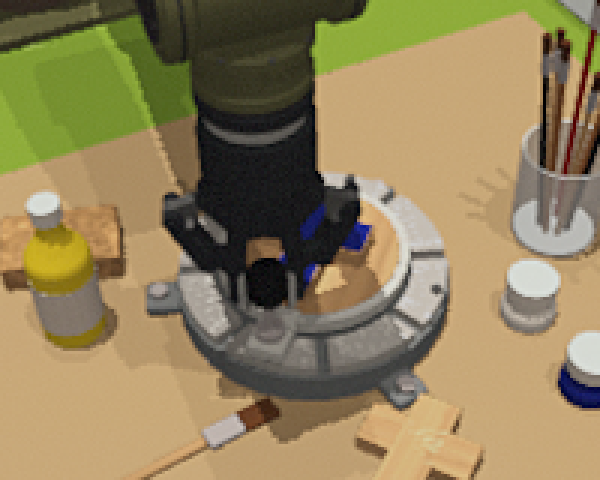

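The knob is between the pads at (265,283) in the crop, and the spring load shows on the wrist. Next, swing clockwise with the pin lifted, watching the forces, and stop about 16 mm short of the pointer.

```bash
python3 - <<'E'
from h import *
from plant import bot
q=np.array(bot.current_tool_pos());off=q[:2]-on(-44.7);off-=0
z=q[2]+.002
bot.move_l([q[0],q[1],z],feed=.03)
print(off,bot.current_force())
TH=157.7-360+9.5
n=12
for th in np.linspace(-44.7,TH,n+1)[1:]:
    hit=bot.move_l([*(on(th)+0*off),z],feed=.06,max_force=25)
    f=bot.current_force();r=np.array([np.cos(np.radians(th)),np.sin(np.radians(th))])
    print(round(th),hit,"rad %.1f tan %.1f z %.1f"%(f[:2]@r,f[:2]@[-r[1],r[0]],f[2]),np.round(1e3*(np.array(bot.current_tool_pos())-[*on(th),z]),1),round(bot.current_time(),2))
    if hit: break
E
```

```text
[0.00022199 0.00028338] [ 3.77133726  0.50643834 -6.62020172]
-57 False rad -0.8 tan 0.4 z -6.1 [-1.  -0.2 -0.5] 6.11
-69 False rad -1.4 tan 1.7 z -7.0 [-0.7  0.3 -0.3] 6.6
-82 False rad -4.1 tan 1.3 z -7.3 [-0.3  0.6 -0.1] 7.09
-94 False rad -6.9 tan 2.7 z -7.5 [0.3 0.8 0.2] 7.58
-106 False rad -7.7 tan 1.1 z -7.2 [0.8 0.8 0.5] 8.07
-119 False rad -6.3 tan 0.8 z -7.9 [1.4 0.5 0.9] 8.57
-131 False rad -6.7 tan 1.2 z -7.8 [1.7 0.1 1.2] 9.06
-143 False rad -5.1 tan 1.1 z -7.1 [ 1.9 -0.3  1.2] 9.55
-156 False rad -5.3 tan 2.7 z -8.1 [ 1.6 -0.6  1.1] 10.04
-168 False rad -5.3 tan 2.4 z -6.6 [ 1.3 -0.6  0.8] 10.53
-180 False rad -5.1 tan 2.3 z -7.8 [ 0.9 -0.7  0.5] 11.03
-193 False rad -5.5 tan 1.3 z -6.9 [ 0.5 -0.8  0.2] 11.52
```

Swing done with modest forces. Next: settle the pin onto the ring, check where it is, and slacken the fingers into a loose cage.

```bash
python3 - <<'E'
from h import *
from plant import bot
bot.dwell(.3)
q=np.array(bot.current_tool_pos());print(q,bot.current_force())
print(bot.move_l([q[0],q[1],.0905],feed=.015,max_force=5.5));bot.dwell(.2)
print(bot.current_tool_pos(),bot.current_force())
bot.gripper_to(.40,20);bot.dwell(.2)
print(bot.current_grip_width(),bot.current_gripper_force(),bot.current_force(),bot.current_tool_pos(),bot.current_time())
t=bot.snapshot("top");s=bot.snapshot("scene")
cv2.imwrite("pics/s2.png",np.hstack([cv2.resize(s["pixels"][120:250,190:310],(400,433)),cv2.resize(t["pixels"][144:264,192:312],(400,433))]))
E
```

```text
[0.46352552 0.0949859  0.09960882] [ 4.47615533 -2.64534198 -7.90392463]
True
[0.46388252 0.09476745 0.0925828 ] [0.35682777 0.32590431 5.37268967]
0.40130904628796 0.0 [-0.54269162  0.52674572 -0.35083389] [0.46258393 0.09423391 0.09054871] 12.95
```

View pics/s2.png

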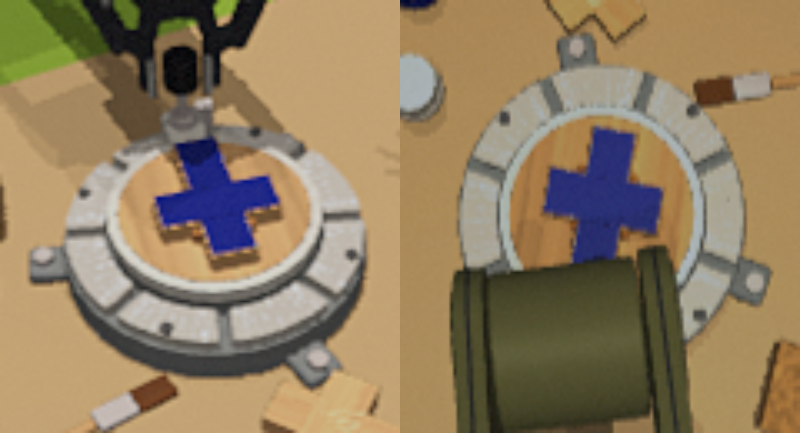

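Right as planned: the scene half shows the knob at (180,70) loose between the fingers, pin riding, wheel just short of the pointer. Now I'll creep clockwise with a light force limit until the pin drops and blocks.

```bash
python3 - <<'E'
from h import *
from plant import bot
z=bot.current_tool_pos()[2]
th=-193.;stop=False
while th>-211 and not stop:
    th-=1.2
    hit=bot.move_l([*on(th),z],feed=.01,max_force=8)
    f=bot.current_force();r=np.array([np.cos(np.radians(th)),np.sin(np.radians(th))]);ft=f[:2]@[-r[1],r[0]]
    q=np.array(bot.current_tool_pos())[:2]-C
    print(round(th,1),hit,"rad %.1f tan %.1f z %.1f"%(f[:2]@r,ft,f[2]),round(np.degrees(np.arctan2(q[1],q[0]))-360,2),round(bot.current_time(),2))
    stop=hit or ft>11
s=bot.snapshot("scene")
cv2.imwrite("pics/s3.png",cv2.resize(s["pixels"][120:250,190:310],(552,598)))
E
```

```text
-194.2 False rad 0.8 tan -0.6 z 0.0 -194.25 13.58
-195.4 False rad 1.3 tan 5.6 z 1.5 -194.69 13.93
-196.6 False rad 0.8 tan 8.3 z 3.3 -195.47 14.28
-197.8 False rad 1.0 tan 9.2 z 3.4 -196.6 14.63
-199.0 False rad 1.1 tan 8.0 z 3.2 -197.84 14.98
-200.2 False rad -0.4 tan 9.8 z 3.4 -199.01 15.33
-201.4 False rad 0.2 tan 8.5 z 4.0 -200.25 15.68
-202.6 False rad 1.5 tan 8.2 z 3.1 -201.44 16.03
-203.8 False rad -1.0 tan 7.4 z 2.5 -202.74 16.38
-205.0 False rad 0.0 tan 4.5 z -2.4 -204.46 16.73
-206.2 False rad -0.5 tan 6.6 z -4.1 -205.82 17.08
-207.4 False rad -1.5 tan 11.3 z -1.6 -206.18 17.43
```

View pics/s3.png

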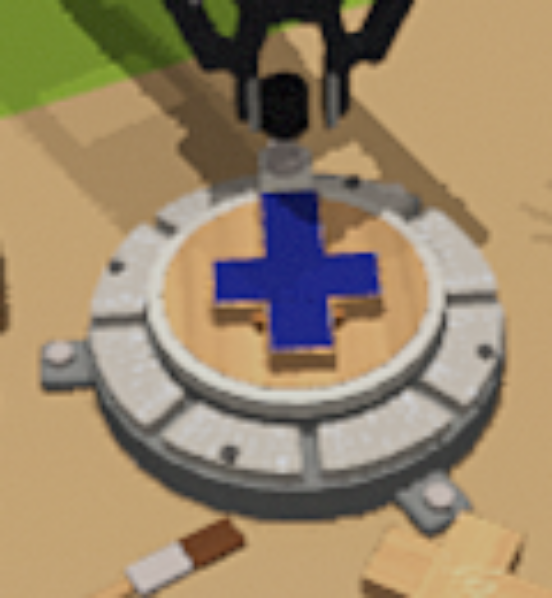

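The force signature shows the z force dipping and then a tangential stop. The knob sits lower at (285,105), so the pin has probably dropped. I'll ease off so pad friction can't hold it up, withdraw, and measure the knob height.

```bash
python3 - <<'E'
from h import *
from plant import bot
z=bot.current_tool_pos()[2]
bot.move_l([*on(-204.2),z],feed=.02);bot.dwell(.3);print(bot.current_force())
bot.gripper_to(.65)
p=on(-204.2)
bot.move_l([*p,.2],feed=.1)
bot.goto([.45,-.25,.3],ORI);bot.dwell(.2)
d={n:bot.snapshot(n) for n in("scene","top")};pickle.dump(d,open("d2.pkl","wb"));t,s=d["top"],d["scene"]
pp=[proj(x,[*on(156),.1])[0].astype(int) for x in(t,s)];print(pp)
r=[blob(x["pixels"],(p[0]-11,p[1]-13,p[0]+12,p[1]+13)) for x,p in zip((t,s),pp)];print(r)
k=tri(t,r[0][0],s,r[1][0]);q=k[:2]-C;print("knob",k,np.degrees(np.arctan2(q[1],q[0])),np.hypot(*q),bot.current_time())
a=pp[0];b=pp[1]
cv2.imwrite("pics/s4.png",np.hstack([cv2.resize(x["pixels"][p[1]-30:p[1]+30,p[0]-30:p[0]+30],(400,400),interpolation=cv2.INTER_CUBIC) for x,p in zip((t,s),pp)]))
E
```

```text
[0.15270002 0.31138975 0.03048374]
[array([236, 237]), array([250, 142])]
[(array([237.06185567, 237.7628866 ]), array([ 7,  9, 12, 11, 97], dtype=int32)), (array([251.484375, 142.703125]), array([  8,   7,  10,  15, 128], dtype=int32))]
knob [0.46863114 0.11347613 0.09949161] 155.99419320298173 0.09531303513136723 21.5
```

View pics/s4.png

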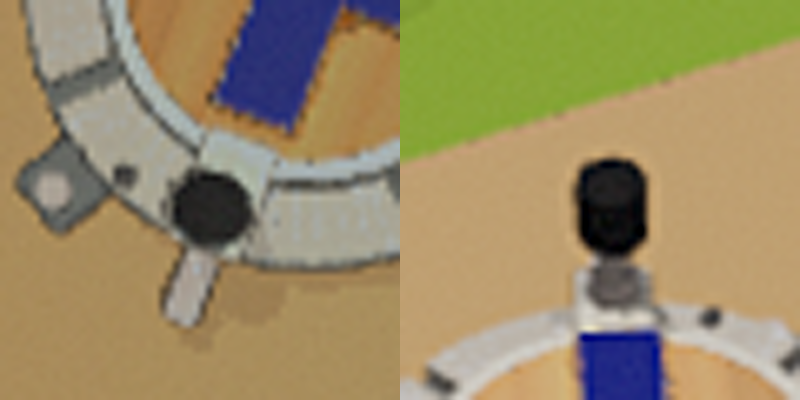

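The knob is at z 0.0995, against 0.1082 measured when riding: a full 9 mm drop, so the pin is home. It sits beside the pointer at 156°, and the crops show nothing around it disturbed. Handing in.

```bash
python3 -c "
from plant import bot
print(bot.current_force(),bot.hand_in())"
```

```text
the job is handed in; nothing more can be done
[ 0.05900553  0.49493036 -0.96484846] None
```

The turntable went clockwise, the shorter way, to its pointer and the locking pin dropped home in the slot there (knob at about 100 mm, judged from the camera images); the knob is released, the arm is clear, and the job was handed in at about 21.5 s.

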